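Cap the vials and hold the tilt mixer over

ROBOT

A 7-joint arm with a two-finger parallel gripper is mounted at the origin on the work surface. World frame = base frame: x ahead of the robot, y to its left, z up, the work surface at z = 0. Lengths are in mm, angles in rad, forces in N, time in s.
With the tool pointing down it reaches from about 400 to 875 mm from the base axis. Payload 19.3 kg.
Tool frame: the origin (TCP) lies midway between the tips of the shut fingers; the grasp point (between the pads) lies 19 mm behind it; z points along the fingers, y is the direction in which the jaws open and shut (so a half turn about z gives the same grasp; the last joint's range is limited). The gripper opens to 85 mm and grips with 20 to 120 N. Pads are 22 mm wide; open, the fingers measure 114 mm over their backs; the gripper's body (76 mm by 85 mm) begins 54 mm behind the grasp point. The pads swing forward as they close: fully open they stand 13 mm farther back than shut.
Start: joints at [-1.242, 0.521, -0.036, 1.599, 0.021, 1.021, -0.113], TCP at [242.713, 575.938, 231.291] pointing down, gripper open.
Joint ranges: [-2.91, 2.91], [-0.3, 2.13], [-1.5, 1.42], [0.17, 2.43], [-1.26, 4.41], [0.16, 1.93], [-2.52, 2.52]. Speed limits (rad/s): [1.89, 1.89, 2.39, 2.39, 3.01, 3.01, 3.01].

INTERFACE

Orientations are given as a unit quaternion [x, y, z, w].
In Python, from workcell import r gives the robot as it stands. The module is installed in compiled form; this text tells all that it offers.
- The arm moves only by the shell command python3 -m creep 'ROWS' [OPENING] [FORCE]. ROWS is JSON, a list of rows, each an object of numbers: "dx", "dy", "dz": the shift along the tool's x, y, z in cm; "ax", "ay", "az": the turn, a rotation vector about the tool's x, y, z in degrees. In form: [{"dx": .., "dy": .., "dz": .., "ax": .., "ay": .., "az": ..}, ...]. A call has 1 to 5 rows; each row is the pose to reach, as a shift and turn from the pose measured when the call began, along the tool's axes at that moment; what a row does not reach only later rows make up. A row lasts 1/8 s, in which the tool goes at most 62.5 mm and 10.7 degrees, less where a joint would pass 70% of its speed; a pose out of reach is approached as far as the arm can. A call with a gripper value outside its range is refused whole. OPENING is the closure, from 0 (fully open) to 1 (shut), set as the call begins (- or left out, the last holds). The fingers move at their own pace and stop on an object; FORCE is the grip in N (left out, the last holds). Time passes only in rows, so rows that repeat a pose let the fingers close. It gives the time, the measured TCP pose, the force and the opening at its end, in the units of the state.
- r.state(): the state, without advancing time (a new reading comes with each control period).
- r.snapshot(name): name is "scene" or "top"; returns the picture (400x640x3 uint8, red, green, blue); there is no depth.
- r.calibration(name): a dict with "intrinsics" (3x3 intrinsics, pixels), "D" ([k1, k2, p1, p2, k3] as OpenCV has them; the pictures are not rectified), "view" (4x4, takes a point from world to camera coordinates). Camera axes: x right, y up, looking along -z (the intrinsics and any distortion apply to the point x, -y, -z); pixel columns grow to the right and rows downward; lengths in mm; the calibration is good to about 2 mm. A picture is of the moment at which its call begins. calibration takes no time and is no camera call.
- r.hand_in(): hands the job in, once; it reports no verdict.
The state is a dict: "time_s": time; "qpos": joint angles; "qvel": joint speeds; "joint_torque": joint torques, N m; "eef_pos": TCP position; "orientation": TCP orientation; "force": force on the tool from outside, world axes, zero at the start; "moment": the same for the moment, N m; "finger_gap": opening from 0.0 (shut) to 1.0 (fully open).
Only numpy, scipy, OpenCV 4.12 (cv2) and the standard library are available. Lean on these libraries where they do the work, as an engineer would, in place of code of your own. Each camera call takes 0.05 s, during which the arm holds its last target.

TASK

Two of the three sample vials in the tilt mixer's cradle stand open: press their caps fully shut. Then flip the red safety catch over sideways, right down off the lever, and only after that pull the mixer's black-handled lever towards the robot as far as it goes, which tips the capped vials. The lever springs back, so finish while still holding it fully pulled; all three caps must stay shut, and the other things on the bench must be left where they are.

Things in the scene. Friction and masses are not known exactly. Their poses are not given: they have to be found in the camera images.
- mixer: tilt mixer fixed to the bench: cream base 230 (x) x 410 (y) x 45 (z) mm with a blue band, y -210 to +200 mm; origin under the base. Its x points away from the robot at yaw 0, y to the left. On it, left to right: cradle with three vials, lever (y = -110 mm) with the red catch in front. Blue brackets at y = 180 and -35 mm rise to 106 mm, one at y = -88 mm to 92 mm, all at x = 0 (45 x 10 mm)
- cradle_mid (a point): middle of the grey cradle (50 x 185 x 30 mm), on its tilting axis along y, 85 mm above the bench. It holds three amber vials, 26 mm in diameter, 60 mm tall, at y = 60, 0 and -60 mm from here, mouths 30 mm above here. It tips towards the robot by half the lever's angle and is held upright by the lever's spring
- cap_left (a joint): hinge of the left (y = 130 mm) vial's green flip cap: 0 = fully shut, grows as it opens, swinging up and over to the mixer's far (+x) side, stop at 2.0 rad; starts open at 1.0 to 1.9 rad; weak friction (0.25 N at the tab) keeps it at any angle, so it stays shut once pressed down
- cap_mid (a joint): hinge of the middle (y = 70 mm) vial's green flip cap: 0 = fully shut, grows as it opens, swinging up and over to the mixer's far (+x) side, stop at 2.0 rad; starts shut and has to stay so; weak friction (0.25 N at the tab) keeps it at any angle, so it stays shut once pressed down
- cap_right (a joint): hinge of the right (y = 10 mm) vial's green flip cap: 0 = fully shut, grows as it opens, swinging up and over to the mixer's far (+x) side, stop at 2.0 rad; starts open at 1.0 to 1.9 rad; weak friction (0.25 N at the tab) keeps it at any angle, so it stays shut once pressed down
- cap_left_hinge (a point): hinge point of the left cap, at the far (+x) edge of the vial's mouth, 116 mm above the bench, 16.5 mm beyond the vial's axis; turns with the cap: -x runs from hinge to tab, z out of its outer face. The cap is a disc 31 mm across, 7 mm thick, centred 16.5 mm from the hinge; its thumb tab (14 mm wide) ends 42 mm from the hinge
- cap_mid_hinge (a point): hinge point of the mid cap, at the far (+x) edge of the vial's mouth, 116 mm above the bench, 16.5 mm beyond the vial's axis; turns with the cap: -x runs from hinge to tab, z out of its outer face. The cap is a disc 31 mm across, 7 mm thick, centred 16.5 mm from the hinge; its thumb tab (14 mm wide) ends 42 mm from the hinge
- cap_right_hinge (a point): hinge point of the right cap, at the far (+x) edge of the vial's mouth, 116 mm above the bench, 16.5 mm beyond the vial's axis; turns with the cap: -x runs from hinge to tab, z out of its outer face. The cap is a disc 31 mm across, 7 mm thick, centred 16.5 mm from the hinge; its thumb tab (14 mm wide) ends 42 mm from the hinge
- cap_left_top (a point): centre of the left cap's outer face; 123.5 mm above the bench when shut
- cap_mid_top (a point): centre of the mid cap's outer face; 123.5 mm above the bench when shut
- cap_right_top (a point): centre of the right cap's outer face; 123.5 mm above the bench when shut
- catch (a joint): hinge of the red safety catch: 0 = upright, barring the lever (starts at 0 to 0.12 rad), grows as it is flipped sideways towards the mixer's -y side, stop at 1.5 rad = lying flat on the base. Friction (about 0.7 N at its top) keeps it at any angle
- catch_bar (a point): point on the upper face of the catch's red top bar, 136 mm above the bench when upright. The bar, 94 mm along the mixer's x, 12 mm thick (y), 18 mm tall, runs 37 mm forward and 57 mm back from here (its rear end blocks the lever), on a 14 x 12 mm post 40 mm behind here. Within 20 mm of here it is free to push or pinch. Axes as the mixer's when upright, turning with the catch
- catch_pivot (a point): fixed point on the catch's hinge line (which runs along the mixer's x), 53 mm above the bench, straight below catch_bar when the catch is upright, 83 mm from it
- lever (a joint): angle of the mixer lever: 0 = rest, leaning 0.3 rad away from the robot; grows as it is pulled towards the robot (mixer's -x), stop at 0.9 rad (then leaning 0.6 rad to the robot). A spring pulls it back to 0: about 4 N at the handle at rest, 7 N at the stop. With the catch upright it is barred: it gives under 0.15 rad at 20 N
- lever_grip (a point): middle of the lever's black round handle, on its axis: 20 mm in diameter, along the mixer's y, free 35 mm to the left (to the 12 x 14 mm steel stem) and 45 mm to the right (yellow ring); 135 mm from the hinge line; 214 mm above the bench at rest, 196 mm at the stop. Axes as the mixer's at rest, turning with the lever
- lever_pivot (a point): fixed point on the lever's hinge line (along the mixer's y), 85 mm above the bench, at the stem; the handle middle lies 45 mm to its right (-y)
- dropper_bottle: small blue dropper bottle, 24 mm diameter, 55 mm tall, standing on the mixer's base in front of the cradle; origin under its foot; bystander
- slide_tray_a: clear slide tray with three red spots, 85 x 60 x 10 mm, on the bench; origin under its centre; bystander
- slide_tray_b: a second such slide tray; bystander
- well_plate: white reaction plate with round wells, 85 x 115 x 12 mm; origin under its centre; bystander
- beaker: clear open beaker, 68 mm across, 85 mm tall; origin under its foot; bystander
- marker: marker pen lying on the base of the mixer behind the cradle, 15 mm thick, 130 mm long along its x; origin under its middle; bystander
- soap_bottle: orange soap bottle, 60 mm across, 170 mm tall; origin under its foot; bystander

How it is judged:
By the outcome, as a careful person would: the job done as asked, in the order asked, and still so for the second after the job is handed in, while the arm keeps its last pose, push and grip.
It also fails if it takes over 66 s, if anything falls off the work surface, if the arm or the gripper's body presses on something with over 40 N, if the wrist force passes 120 N, or if a joint passes its speed limit or range.

## Working session

There is one attempt and no reset: what is moved stays moved. The work goes in short steps, Python scripts to look and compute and a shell command to move; the robot and the scene stay as the last step left them, time stands still between calls to the robot, and variables do not carry over. Pictures are saved under pics/ and viewed, and the job is handed in when it is done.

```bash
mkdir -p pics; ls
python3 - <<'E'
from workcell import r
import cv2
print(r.state())
for n in ("scene","top"):
    im=r.snapshot(n); cv2.imwrite(f"pics/{n}0.png",im[:,:,::-1]); print(n,r.calibration(n))
E
```

```text
pics
{'time_s': 0.0, 'qpos': array([-1.24217455,  0.52202051, -0.03630775,  1.60001815,  0.02122027,
        1.0211179 , -0.11279107]), 'qvel': array([-8.01091508e-04,  3.68496872e-04, -8.09902918e-04,  9.72943170e-04,
        9.71779777e-05, -3.53459626e-03,  9.83092573e-04]), 'joint_torque': array([-3.05394587e-05, -9.27115631e+01,  1.97927222e+00, -3.69919288e+01,
        1.76191342e-02,  8.51923891e-03,  3.16246212e-05]), 'eef_pos': array([242.62279005, 575.60379238, 230.71828691]), 'orientation': array([ 1.98095469e-01,  9.80182553e-01, -5.86087455e-04, -6.10940905e-05]), 'force': array([-0.51571317,  0.15872708,  0.63755248]), 'moment': array([-0.00844824, -0.0294207 ,  0.03553512]), 'finger_gap': 1.0011432991150253}
scene {'intrinsics': array([[386.50156484,   0.        , 321.26656858],
       [  0.        , 386.50156484, 196.70107241],
       [  0.        ,   0.        ,   1.        ]]), 'D': array([0.02476044, 0.        , 0.        , 0.        , 0.        ]), 'view': array([[-7.75005473e-01,  6.31809501e-01, -1.35377632e-02,
         3.99041926e+02],
       [-4.02401942e-01, -4.76859727e-01,  7.81458558e-01,
         9.18617391e+01],
       [ 4.87277328e-01,  6.11082282e-01,  6.23810269e-01,
        -1.51559996e+03],
       [ 0.00000000e+00,  0.00000000e+00,  0.00000000e+00,
         1.00000000e+00]])}
top {'intrinsics': array([[477.52642155,   0.        , 315.25545533],
       [  0.        , 477.52642155, 202.64524897],
       [  0.        ,   0.        ,   1.        ]]), 'D': array([-0.04068015,  0.        ,  0.        ,  0.        ,  0.        ]), 'view': array([[ 2.34803919e-02, -9.99721782e-01, -2.24282920e-03,
        -1.92732454e-01],
       [ 9.91434131e-01,  2.29973063e-02,  1.28567058e-01,
        -4.97243496e+02],
       [-1.28479710e-01, -5.24242234e-03,  9.91698281e-01,
        -1.73101237e+03],
       [ 0.00000000e+00,  0.00000000e+00,  0.00000000e+00,
         1.00000000e+00]])}
```

View pics/scene0.png

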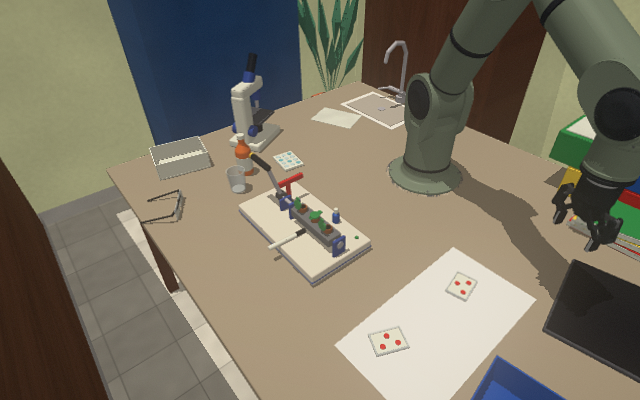

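View pics/top0.png

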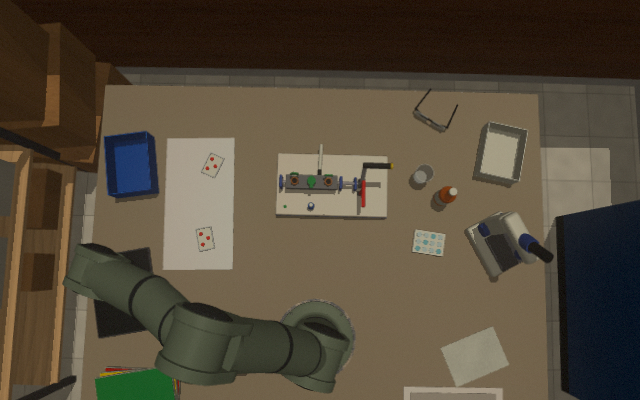

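Run:
```python
import cv2
a=cv2.imread("pics/top0.png")[135:230,265:405]; cv2.imwrite("pics/t0z.png",cv2.resize(a,None,fx=5.5,fy=5.5,interpolation=cv2.INTER_CUBIC))
a=cv2.imread("pics/scene0.png")[140:285,225:385]; cv2.imwrite("pics/s0z.png",cv2.resize(a,None,fx=4,fy=4,interpolation=cv2.INTER_CUBIC))
```

```text
(no output)
```

View pics/t0z.png

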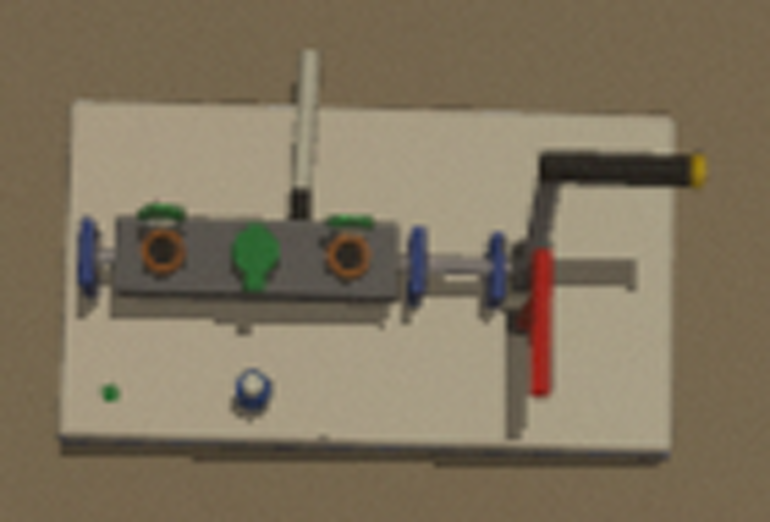

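View pics/s0z.png

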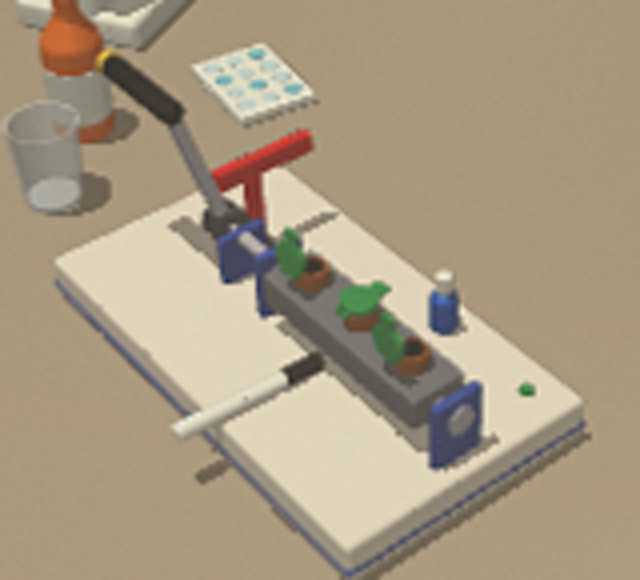

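```bash
cat > h.py <<'E'
import numpy as np, cv2
from workcell import r
C={n:r.calibration(n) for n in("scene","top")}
F=np.diag([1,-1,-1.])
def ray(n,uv):
    c=C[n];V=c["view"]
    p=cv2.undistortPoints(np.array([[uv]],float),c["intrinsics"],np.array(c["D"]))[0,0]
    d=V[:3,:3].T@(F@np.array([p[0],p[1],1])); o=-V[:3,:3].T@V[:3,3]
    return o,d/np.linalg.norm(d)
def onz(n,uv,z):
    o,d=ray(n,uv); return o+d*(z-o[2])/d[2]
def tri(u1,u2):
    o1,d1=ray("scene",u1);o2,d2=ray("top",u2)
    A=np.stack([d1,-d2],1); s=np.linalg.lstsq(A,o2-o1,rcond=None)[0]
    a=o1+s[0]*d1;b=o2+s[1]*d2
    return (a+b)/2,np.linalg.norm(a-b)
def proj(n,P):
    c=C[n];V=c["view"];q=F@(V[:3,:3]@np.array(P,float)+V[:3,3])
    return cv2.projectPoints(q.reshape(1,1,3),np.zeros(3),np.zeros(3),c["intrinsics"],np.array(c["D"]))[0].ravel()
def tz(u,v): return (265+(u+.5)/5.5-.5,135+(v+.5)/5.5-.5)
def sz(u,v): return (225+(u+.5)/4-.5,140+(v+.5)/4-.5)
E
python3 - <<'E'
from h import *
np.set_printoptions(suppress=True,precision=1)
print("cam",ray("top",(320,200))[0],ray("scene",(320,200))[0])
for n,u,z in [("cornFL",(73,101),45),("cFR",(675,117),45),("NL",(62,437),45),("NR",(669,449),45),("mouthL",(163,252),115),("mouthR",(349,256),115),("barF",(541,393),136),("barR",(542,252),136),("hl",(543,167),214),("hr",(692,170),214),("brL",(88,218),106),("bottle",(253,385),100)]:
    print(n,onz("top",tz(*u),z))
for n,u,z in [("FR",(57,263),45),("FL",(350,552),45),("NL",(582,403),45),("mL",(413,352),115),("mR",(314,270),115)]:
    print(n,onz("scene",sz(*u),z))
print("mouthL",tri(sz(413,352),tz(163,252)),"R",tri(sz(314,270),tz(349,256)))
print("handle R", tri(sz(107,65),tz(692,170)),"L",tri(sz(176,112),tz(543,167)))
print("barF", tri(sz(309,138),tz(541,393)))
E
```

```text
cam [ 270.6    2.2 1780.6] [1084.7  717.8  879.1]
cornFL [678.5 154.7  45. ]
cFR [ 676.9 -252.2   45. ]
NL [450.1 154.3  45. ]
NR [ 451.4 -249.1   45. ]
mouthL [564.   87.2 115. ]
mouthR [564.1 -32.5 115. ]
barF [ 475.6 -154.9  136. ]
barR [ 565.9 -154.6  136. ]
hl [ 604.3 -147.2  214. ]
hr [ 604.6 -237.9  214. ]
brL [586.8 137.  106. ]
bottle [481.   27.4 100. ]
FR [ 675.5 -242.3   45. ]
FL [676.9 160.   45. ]
NL [454.  159.9  45. ]
mL [563.5  92.2 115. ]
mR [562.9 -26.8 115. ]
mouthL (array([563. ,  88.7, 112.5]), np.float64(3.8202237472705036)) R (array([562.8, -31. , 112.7]), np.float64(4.69276331633311))
handle R (array([ 604.4, -237.8,  215. ]), np.float64(0.0732226986356488)) L (array([ 601.8, -145.5,  217.1]), np.float64(4.464671655817771))
barF (array([ 474.4, -153.8,  130.3]), np.float64(4.995459016753492))
```

```bash
cat >> h.py <<'E'
from scipy.spatial.transform import Rotation as R
def rows(P,yaw=0,n=5,maxd=5.5,maxa=10):
    """rows to reach world P, tool down, jaw at yaw from world y"""
    s=r.state();p=s["eef_pos"];q=R.from_quat(s["orientation"])
    Rt=R.from_matrix(np.array([[-np.cos(yaw),-np.sin(yaw),0],[-np.sin(yaw),np.cos(yaw),0],[0,0,-1]]))
    d=q.inv().apply(np.array(P,float)-p)/10; a=np.degrees((q.inv()*Rt).as_rotvec())
    print("t",round(s["time_s"],2),"p",p.round(1),"F",s["force"].round(1),"gap",round(s["finger_gap"],2),"d_cm",d.round(2),"a_deg",a.round(1))
E
python3 - <<'E'
from h import *
np.set_printoptions(suppress=True,precision=1)
for n,u,y in [("L",(380,315),90),("R",(288,231),-29),("L2",(380,315),92),("R2",(288,231),-27)]:
    o,d=ray("scene",sz(*u)); print(n,o+d*(y-o[1])/d[1])
for th in (1.2,1.5,1.7,1.9):
  for y in(90,-29):
    P=[580-42*np.cos(th)+6*np.sin(th),y,116+42*np.sin(th)]
    t=proj("top",P);s=proj("scene",P); print(th,y,(t-[265,135])*5.5,(s-[225,140])*4)
rows([635,90,231])
E
```

```text
L [591.2  90.  165.1]
R [582.8 -29.  162.3]
L2 [592.8  92.  167.3]
R2 [584.2 -27.  164.2]
1.2 90 [153.7 228.5] [401.8 311.3]
1.2 -29 [343.  232.8] [300.4 230.3]
1.5 90 [154.1 207.9] [387.8 316.1]
1.5 -29 [343.5 212.2] [286.6 234.2]
1.7 90 [154.5 194.9] [378.5 321.6]
1.7 -29 [343.8 199.2] [277.6 239. ]
1.9 90 [155.1 183.2] [369.7 328.5]
1.9 -29 [343.9 187.5] [269.1 245.4]
t 0.1 p [242.6 575.7 230.8] F [ 0.2  0.3 -0.3] gap 1.0 d_cm [-55.  -29.5   0. ] a_deg [ -0.1  -0.  -22.8]
```

```bash
python3 -m creep '[{"dx":-5,"dy":-2.7,"dz":0,"az":-7},{"dx":-10,"dy":-5.4,"dz":0,"az":-14},{"dx":-15,"dy":-8,"dz":0,"az":-20},{"dx":-20,"dy":-10.7,"dz":0,"az":-22.8},{"dx":-25,"dy":-13.4,"dz":0,"az":-22.8}]' 1 40; python3 -c "
from h import *
rows([635,90,231])"
```

```text
t 0.1 p [242.6 575.7 230.8] F [ 0.2  0.3 -0.3] gap 1.0 d_cm [-5.502e+01 -2.952e+01  1.000e-02] a_deg [ -0.1  -0.  -22.8]invalid input
```

```bash
python3 -m creep '[{"dx":-5,"dy":-2.7,"dz":0,"ax":0,"ay":0,"az":-7},{"dx":-10,"dy":-5.4,"dz":0,"ax":0,"ay":0,"az":-14},{"dx":-15,"dy":-8,"dz":0,"ax":0,"ay":0,"az":-20},{"dx":-20,"dy":-10.7,"dz":0,"ax":0,"ay":0,"az":-22.8},{"dx":-25,"dy":-13.4,"dz":0,"ax":0,"ay":0,"az":-22.8}]' 1 40; python3 -c "
from h import *
rows([635,90,231])"
```

```text
time_s: 0.72
eef_pos: [421.9, 353.4, 230.8]
orientation: [0.0, 1.0, -0.001, -0.0]
force: [0.1, 0.3, 0.0]
finger_gap: -0.004
t 0.72 p [421.9 353.4 230.8] F [0.1 0.3 0. ] gap -0.0 d_cm [-21.31 -26.34   0.  ] a_deg [-0.1 -0.  -0. ]
```

Keys must all be present; tool axes are now aligned (x = −world x, y = world y, z = down).

```bash
python3 -m creep '[{"dx":-4.3,"dy":-3,"dz":0,"ax":0,"ay":0,"az":0},{"dx":-9,"dy":-7,"dz":0,"ax":0,"ay":0,"az":0},{"dx":-13,"dy":-12,"dz":0,"ax":0,"ay":0,"az":0},{"dx":-17,"dy":-17,"dz":0,"ax":0,"ay":0,"az":0},{"dx":-21,"dy":-22,"dz":0,"ax":0,"ay":0,"az":0}]' 1 40; python3 -m creep '[{"dx":0,"dy":-4.4,"dz":0,"ax":0,"ay":0,"az":0},{"dx":0,"dy":-4.4,"dz":0,"ax":0,"ay":0,"az":0}]'; python3 -c "
from h import *
rows([635,90,140])"
```

```text
time_s: 1.35
eef_pos: [629.9, 135.3, 230.7]
orientation: [-0.0, 1.0, -0.001, -0.0]
force: [1.3, 0.3, 0.3]
finger_gap: 0.003
time_s: 1.6
eef_pos: [630.1, 86.7, 230.4]
orientation: [0.003, 1.0, -0.001, -0.001]
force: [0.6, 0.5, 0.8]
finger_gap: -0.001
t 1.6 p [630.1  86.7 230.4] F [0.6 0.5 0.8] gap -0.0 d_cm [-0.5   0.36  9.03] a_deg [-0.2 -0.1 -0.3]
```

```bash
python3 -m creep '[{"dx":-0.5,"dy":0.3,"dz":4,"ax":0,"ay":0,"az":0},{"dx":-0.5,"dy":0.3,"dz":8.8,"ax":0,"ay":0,"az":0},{"dx":-0.5,"dy":0.3,"dz":8.8,"ax":0,"ay":0,"az":0}]'
cat > look.py <<'E'
import sys
from h import *
k=sys.argv[1]
for n,(a,b,c,d),f in (("top",(135,230,265,405),5.5),("scene",(130,285,215,385),4)):
    im=r.snapshot(n)[a:b,c:d,::-1]; cv2.imwrite(f"pics/{n}{k}.png",cv2.resize(im,None,fx=f,fy=f,interpolation=cv2.INTER_CUBIC))
E
python3 look.py 1; python3 -c "
from h import *
rows([635,90,140])
print((proj('top',[635,89,140])-[265,135])*5.5,(proj('scene',[635,89,140])-[215,130])*4)"
```

```text
time_s: 1.98
eef_pos: [632.9, 89.9, 139.5]
orientation: [0.002, 1.0, -0.002, -0.004]
force: [0.3, -0.2, 1.2]
finger_gap: -0.002
t 2.08 p [635.3  90.  143.5] F [-0.1 -0.7  0.5] gap -0.0 d_cm [ 0.03 -0.    0.35] a_deg [-0.2 -0.1 -0.3]
[159.47122842 133.13294346] [368.77179357 407.28311907]
```

View pics/scene1.png

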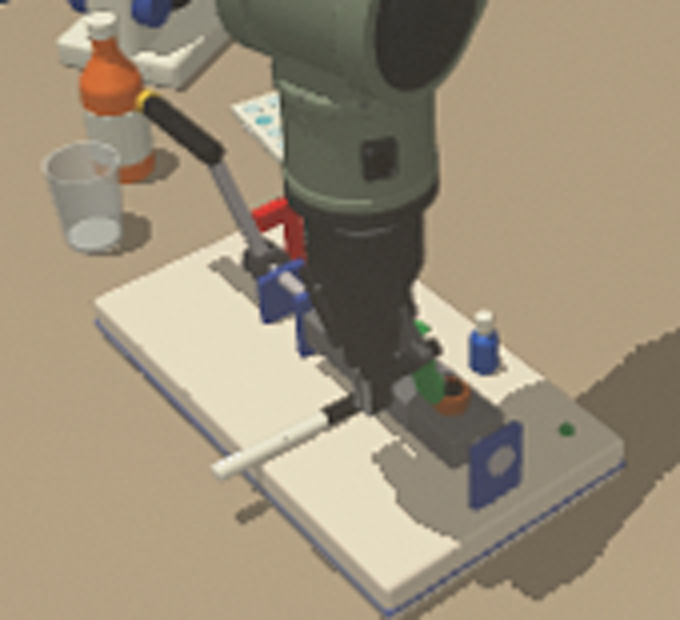

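View pics/top1.png

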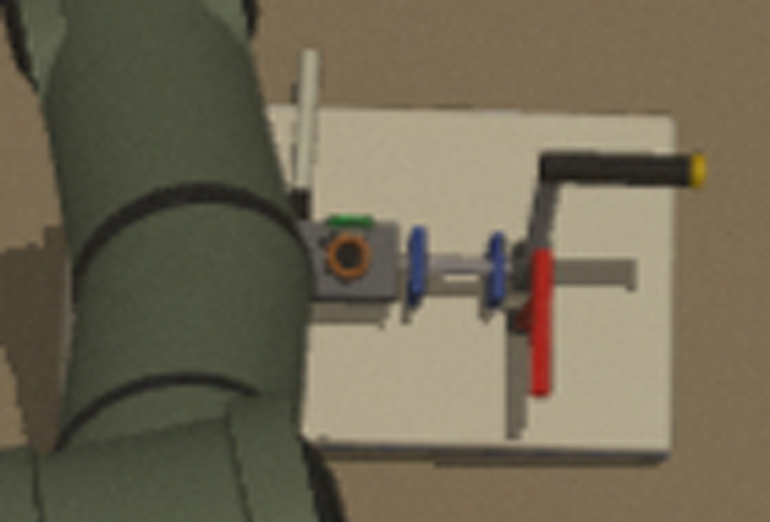

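```bash
python3 -m creep '[{"dx":2,"dy":0.1,"dz":0.4,"ax":0.2,"ay":0,"az":-0.3},{"dx":3.7,"dy":0.1,"dz":0.4,"ax":0.2,"ay":0,"az":-0.3},{"dx":5.2,"dy":0.1,"dz":0.4,"ax":0.2,"ay":0,"az":-0.3},{"dx":6.6,"dy":0.1,"dz":0.4,"ax":0.2,"ay":0,"az":-0.3},{"dx":7.2,"dy":0.1,"dz":0.4,"ax":0.2,"ay":0,"az":-0.3}]';  python3 look.py 2; python3 -c "
from h import *
rows([563.5,91,123.5])"
```

```text
time_s: 2.7
eef_pos: [563.4, 91.7, 140.9]
orientation: [-0.0, 1.0, -0.003, 0.0]
force: [0.6, 0.5, -0.4]
finger_gap: 0.003
t 2.8 p [563.4  91.5 140.3] F [0.4 0.4 0.2] gap -0.0 d_cm [-0.01 -0.04  1.68] a_deg [-0.3 -0.   0. ]
```

View pics/scene2.png

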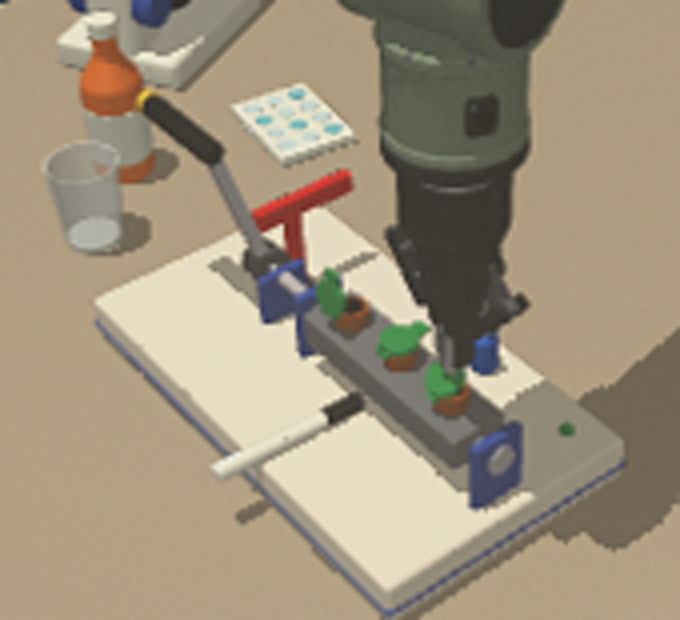

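```bash
python3 -m creep '[{"dx":0,"dy":0,"dz":0.7,"ax":0,"ay":0,"az":0},{"dx":0,"dy":0,"dz":1.3,"ax":0,"ay":0,"az":0},{"dx":0,"dy":0,"dz":1.7,"ax":0,"ay":0,"az":0},{"dx":0,"dy":0,"dz":1.8,"ax":0,"ay":0,"az":0}]'; python3 -m creep '[{"dx":0,"dy":0,"dz":0.2,"ax":0,"ay":0,"az":0},{"dx":0,"dy":0,"dz":0.2,"ax":0,"ay":0,"az":0}]'
```

```text
time_s: 3.3
eef_pos: [563.4, 91.5, 122.9]
orientation: [-0.0, 1.0, -0.003, -0.0]
force: [-9.3, -0.2, 30.5]
finger_gap: 0.002
time_s: 3.55
eef_pos: [563.5, 91.6, 122.6]
orientation: [-0.0, 1.0, -0.003, -0.0]
force: [-15.2, -0.8, 41.4]
finger_gap: -0.0
```

```bash
python3 -m creep '[{"dx":0,"dy":0,"dz":-2,"ax":0,"ay":0,"az":0},{"dx":0,"dy":0,"dz":-6,"ax":0,"ay":0,"az":0},{"dx":-3,"dy":-4,"dz":-7,"ax":0,"ay":0,"az":0},{"dx":-7.5,"dy":-8,"dz":-7,"ax":0,"ay":0,"az":0},{"dx":-7.5,"dy":-12,"dz":-7,"ax":0,"ay":0,"az":0}]';python3 -m creep '[{"dx":0,"dy":0,"dz":0,"ax":0,"ay":0,"az":0}]'; python3 look.py 3; python3 -c "
from h import *
rows([635,-29,140])"
```

```text
time_s: 4.18
eef_pos: [640.4, -29.5, 192.5]
orientation: [0.0, 1.0, -0.003, 0.0]
force: [-1.0, 0.8, -0.9]
finger_gap: -0.001
time_s: 4.3
eef_pos: [640.3, -33.5, 191.8]
orientation: [0.002, 1.0, -0.004, -0.0]
force: [-0.3, 0.8, -0.2]
finger_gap: -0.003
t 4.4 p [640.4 -29.6 191.9] F [-0.4  0.4  0.3] gap 0.0 d_cm [0.54 0.08 5.19] a_deg [-0.3 -0.  -0. ]
```

View pics/scene3.png

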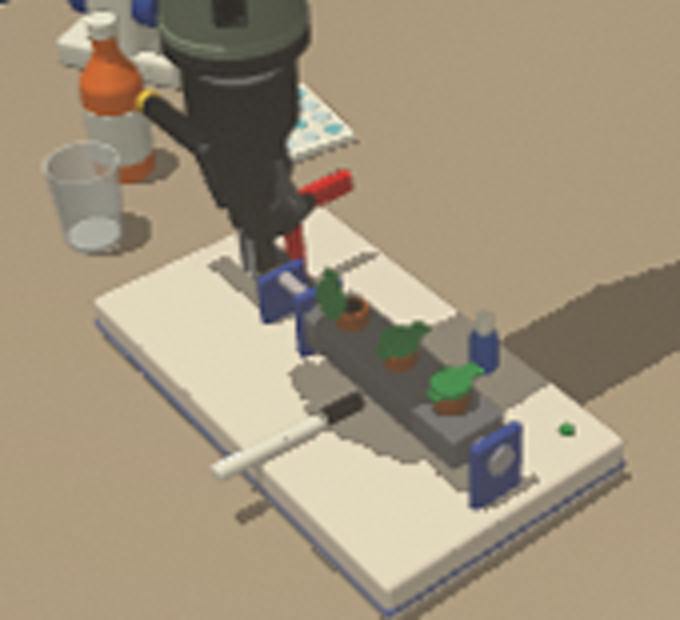

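View pics/top3.png

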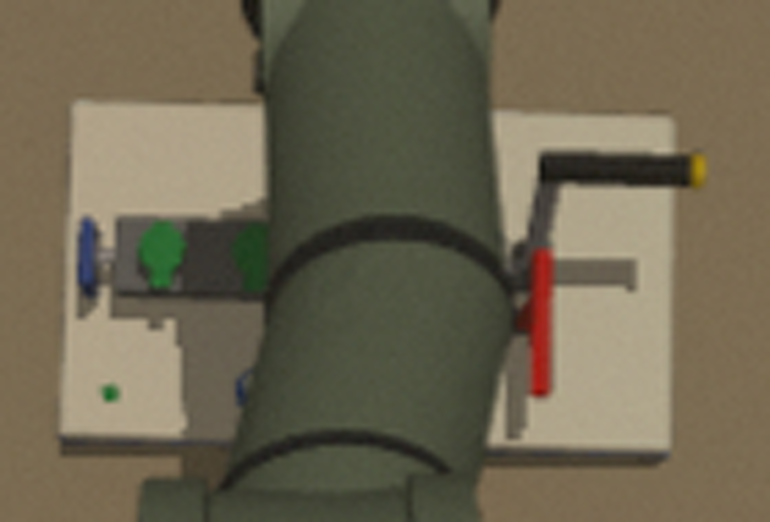

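Left cap is shut (green disc and tab lie flat at scene (455,383), top (160,250)); the middle one is still shut. Now the right cap.

```bash
python3 -m creep '[{"dx":0.5,"dy":0,"dz":3,"ax":0,"ay":0,"az":0},{"dx":0.5,"dy":0,"dz":5.2,"ax":0,"ay":0,"az":0},{"dx":0.5,"dy":0,"dz":5.2,"ax":0,"ay":0,"az":0}]'; python3 -c "
from h import *
rows([563.5,-29,140])"
```

```text
time_s: 4.78
eef_pos: [634.5, -28.4, 138.6]
orientation: [-0.0, 1.0, -0.003, -0.001]
force: [0.7, 0.2, 0.2]
finger_gap: 0.001
t 4.78 p [634.5 -28.4 138.6] F [0.7 0.2 0.2] gap 0.0 d_cm [ 7.1  -0.06 -0.12] a_deg [-0.3 -0.2  0.1]
```

```bash
python3 -m creep '[{"dx":2,"dy":0,"dz":-0.1,"ax":0,"ay":0,"az":0},{"dx":3.7,"dy":0,"dz":-0.1,"ax":0,"ay":0,"az":0},{"dx":5.2,"dy":0,"dz":-0.1,"ax":0,"ay":0,"az":0},{"dx":6.6,"dy":0,"dz":-0.1,"ax":0,"ay":0,"az":0},{"dx":7.1,"dy":0,"dz":-0.1,"ax":0,"ay":0,"az":0}]'; python3 -m creep '[{"dx":0,"dy":0,"dz":0.7,"ax":0,"ay":0,"az":0},{"dx":0,"dy":0,"dz":1.3,"ax":0,"ay":0,"az":0},{"dx":0,"dy":0,"dz":1.6,"ax":0,"ay":0,"az":0},{"dx":0,"dy":0,"dz":1.75,"ax":0,"ay":0,"az":0}]'; python3 look.py 4
```

```text
time_s: 5.4
eef_pos: [563.3, -28.1, 140.5]
orientation: [-0.001, 1.0, -0.002, -0.001]
force: [0.7, -0.7, 0.9]
finger_gap: 0.001
time_s: 5.9
eef_pos: [563.3, -28.2, 123.1]
orientation: [-0.001, 1.0, -0.002, -0.001]
force: [-8.5, -0.2, 22.9]
finger_gap: 0.003
```

View pics/scene4.png

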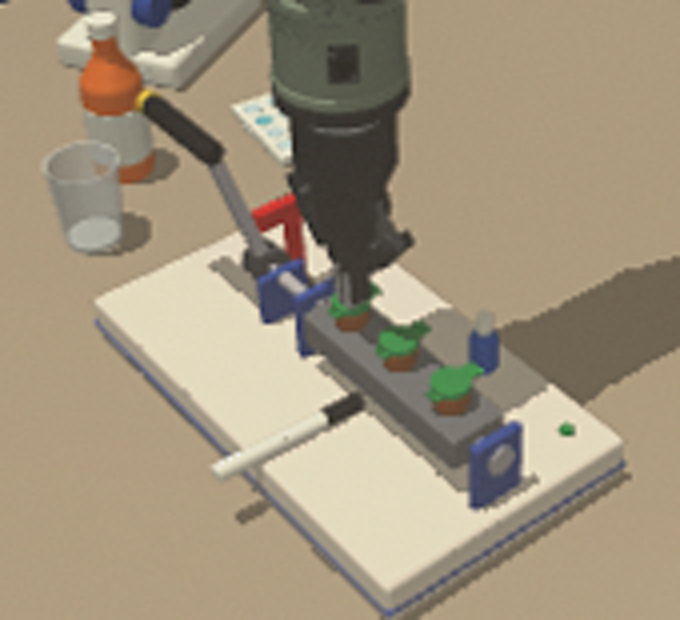

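```bash
python3 -m creep '[{"dx":0,"dy":0,"dz":0.2,"ax":0,"ay":0,"az":0},{"dx":0,"dy":0,"dz":0.25,"ax":0,"ay":0,"az":0}]'; python3 -m creep '[{"dx":0,"dy":0,"dz":-2,"ax":0,"ay":0,"az":0},{"dx":0,"dy":0,"dz":-6,"ax":0,"ay":0,"az":0},{"dx":2.5,"dy":-2,"dz":-8,"ax":0,"ay":0,"az":0},{"dx":5.2,"dy":-5,"dz":-8,"ax":0,"ay":0,"az":0},{"dx":5.2,"dy":-8,"dz":-8,"ax":0,"ay":0,"az":0}]'; python3 -c "
from h import *
print(r.state()['qpos'].round(2))
rows([511,-115,118],np.pi/2)"; python3 look.py 5
```

```text
time_s: 6.25
eef_pos: [563.4, -28.2, 122.6]
orientation: [-0.001, 1.0, -0.002, -0.001]
force: [-14.4, 0.8, 45.8]
finger_gap: -0.003
time_s: 6.88
eef_pos: [510.5, -108.7, 203.5]
orientation: [-0.001, 1.0, -0.002, -0.001]
force: [1.1, 0.3, 0.2]
finger_gap: 0.004
[ 0.08  0.39  0.01  1.9  -0.    0.85  1.67]
t 6.88 p [ 510.5 -108.7  203.5] F [1.1 0.3 0.2] gap 0.0 d_cm [-0.07 -0.58  8.55] a_deg [ -0.1  -0.3 -89.9]
```

View pics/scene5.png

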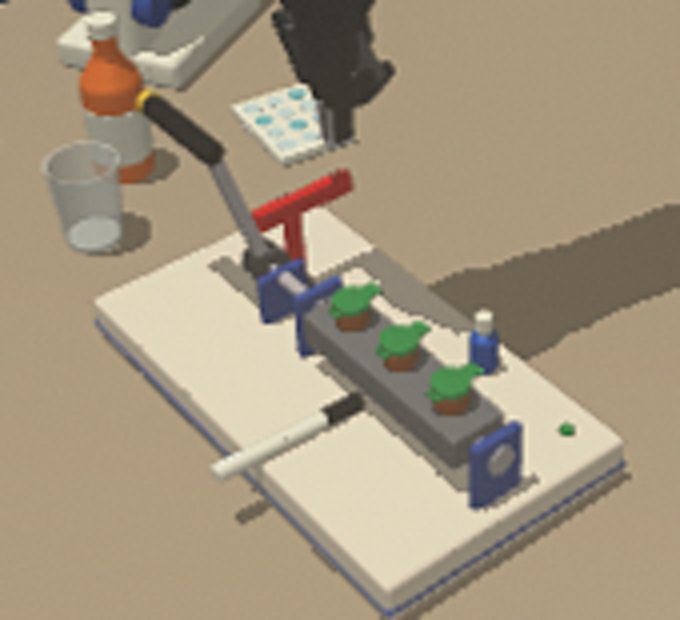

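```bash
python3 -m creep '[{"dx":0,"dy":0,"dz":0,"ax":0,"ay":0,"az":10},{"dx":0,"dy":0,"dz":0,"ax":0,"ay":0,"az":20},{"dx":0,"dy":0,"dz":0,"ax":0,"ay":0,"az":30},{"dx":0,"dy":0,"dz":0,"ax":0,"ay":0,"az":40},{"dx":0,"dy":0,"dz":0,"ax":0,"ay":0,"az":50}]'; python3 -m creep '[{"dx":0,"dy":0,"dz":0,"ax":0,"ay":0,"az":10},{"dx":0,"dy":0,"dz":0,"ax":0,"ay":0,"az":20},{"dx":0,"dy":0,"dz":0,"ax":0,"ay":0,"az":30},{"dx":0,"dy":0,"dz":0,"ax":0,"ay":0,"az":40},{"dx":0,"dy":0,"dz":0,"ax":0,"ay":0,"az":40}]'; python3 -c "
from h import *
print(r.state()['qpos'].round(2))
rows([511,-115,118],-np.pi/2)"
```

```text
time_s: 7.6
eef_pos: [511.6, -110.5, 203.0]
orientation: [0.426, 0.905, -0.003, 0.0]
force: [0.1, -0.1, -0.3]
finger_gap: -0.0
time_s: 8.22
eef_pos: [511.8, -109.8, 202.8]
orientation: [0.709, 0.705, -0.003, 0.001]
force: [0.1, -0.0, -0.3]
finger_gap: -0.004
[-0.21  0.42  0.4   1.91 -0.21  0.85  0.29]
t 8.22 p [ 511.8 -109.8  202.8] F [ 0.1 -0.  -0.3] gap -0.0 d_cm [-0.47 -0.06  8.48] a_deg [-0.1  0.4 -0.4]
```

```bash
python3 -m creep '[{"dx":0,"dy":0,"dz":4,"ax":0,"ay":0,"az":0},{"dx":-0.1,"dy":0,"dz":8.4,"ax":0,"ay":0,"az":0},{"dx":-0.1,"dy":0,"dz":8.4,"ax":0,"ay":0,"az":0}]'; python3 -m creep '[{"dx":-1.5,"dy":0,"dz":0,"ax":0,"ay":0,"az":0},{"dx":-2.8,"dy":0,"dz":0,"ax":0,"ay":0,"az":0},{"dx":-4,"dy":0,"dz":0,"ax":0,"ay":0,"az":0}]'; python3 look.py 6;  python3 -c "
from h import *
rows([511,-167,117],-np.pi/2)"
```

```text
time_s: 8.6
eef_pos: [510.2, -110.9, 116.8]
orientation: [0.708, 0.706, -0.004, -0.0]
force: [0.7, -0.4, 1.1]
finger_gap: -0.0
time_s: 8.98
eef_pos: [510.6, -152.3, 118.1]
orientation: [0.708, 0.706, -0.004, 0.0]
force: [0.5, 0.8, -0.2]
finger_gap: 0.001
t 9.07 p [ 510.2 -152.8  117.7] F [-0.4  0.7  0.2] gap -0.0 d_cm [-1.42  0.08  0.08] a_deg [-0.3  0.4 -0.3]
```

View pics/scene6.png

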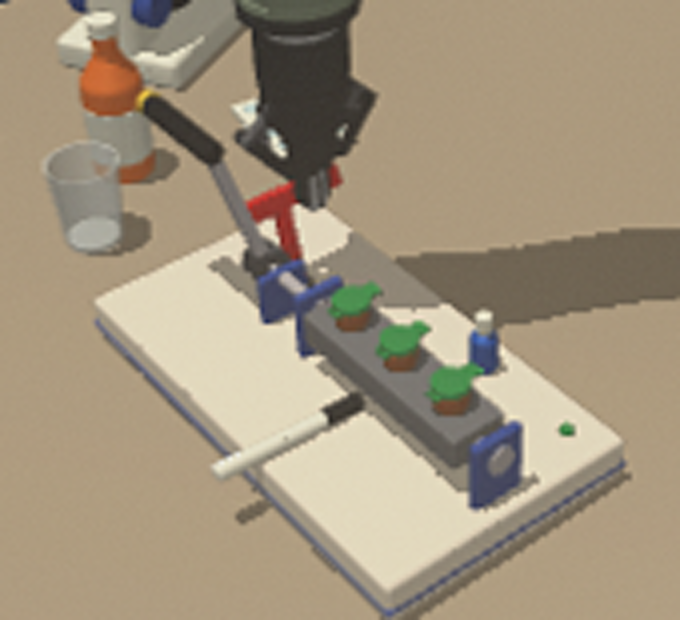

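```bash
python3 -m creep '[{"dx":-1.6,"dy":0,"dz":0.2,"ax":0,"ay":0,"az":0},{"dx":-3,"dy":0,"dz":0.9,"ax":0,"ay":0,"az":0},{"dx":-4.2,"dy":0,"dz":2,"ax":0,"ay":0,"az":0},{"dx":-5.2,"dy":0,"dz":3.5,"ax":0,"ay":0,"az":0},{"dx":-5.5,"dy":0,"dz":4.6,"ax":0,"ay":0,"az":0}]'; python3 look.py 7;  python3 -c "
from h import *
rows([511,-209,64],-np.pi/2)"
```

```text
time_s: 9.7
eef_pos: [509.2, -208.8, 70.7]
orientation: [0.709, 0.705, -0.005, -0.0]
force: [-0.4, 0.1, -0.1]
finger_gap: 0.0
t 9.8 p [ 508.9 -208.1   70.5] F [-0.  -0.3  0.5] gap 0.0 d_cm [-0.08  0.22  0.65] a_deg [-0.5  0.3 -0.3]
```

View pics/scene7.png

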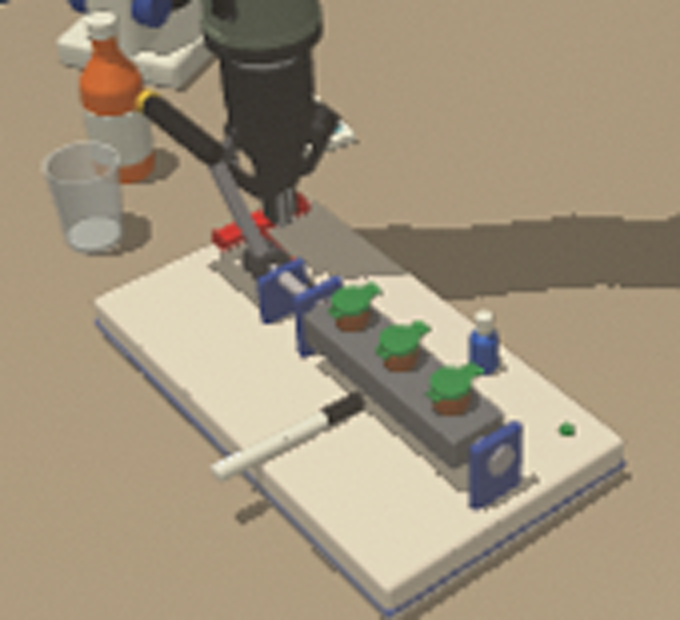

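Nearly flat. Press down until the stop.

```bash
python3 -m creep '[{"dx":-0.4,"dy":0,"dz":0.4,"ax":0,"ay":0,"az":0},{"dx":-0.4,"dy":0,"dz":0.7,"ax":0,"ay":0,"az":0},{"dx":-0.4,"dy":0,"dz":0.7,"ax":0,"ay":0,"az":0}]';python3 -m creep '[{"dx":0,"dy":0,"dz":0.2,"ax":0,"ay":0,"az":0},{"dx":0,"dy":0,"dz":0.3,"ax":0,"ay":0,"az":0}]'
```

```text
time_s: 10.18
eef_pos: [508.9, -212.3, 63.8]
orientation: [0.709, 0.705, -0.005, -0.0]
force: [0.0, -1.3, 3.3]
finger_gap: 0.002
time_s: 10.42
eef_pos: [509.4, -212.6, 62.3]
orientation: [0.709, 0.705, -0.004, 0.0]
force: [-10.8, 3.7, 43.5]
finger_gap: -0.001
```

```bash
python3 -m creep '[{"dx":0,"dy":0,"dz":-3,"ax":0,"ay":0,"az":0},{"dx":0,"dy":0,"dz":-8.5,"ax":0,"ay":0,"az":0},{"dx":0,"dy":0,"dz":-14,"ax":0,"ay":0,"az":0},{"dx":0,"dy":0,"dz":-19.5,"ax":0,"ay":0,"az":0},{"dx":0,"dy":0,"dz":-21.5,"ax":0,"ay":0,"az":0}]'; python3 -m creep '[{"dx":0,"dy":1,"dz":0,"ax":0,"ay":0,"az":0},{"dx":1.5,"dy":6,"dz":0,"ax":0,"ay":0,"az":0},{"dx":1.5,"dy":9.4,"dz":0,"ax":0,"ay":0,"az":0},{"dx":1.5,"dy":9.4,"dz":0,"ax":0,"ay":0,"az":0}]' 0.3; python3 look.py 8;  python3 -c "
from h import *
rows([604,-195,195],-np.pi/2)"
```

```text
time_s: 11.05
eef_pos: [511.5, -211.4, 280.6]
orientation: [0.709, 0.705, -0.003, 0.002]
force: [-1.0, 0.4, -0.7]
finger_gap: 0.002
time_s: 11.55
eef_pos: [607.4, -195.7, 277.9]
orientation: [0.708, 0.706, -0.004, 0.001]
force: [-0.3, 0.1, 0.0]
finger_gap: 0.701
t 11.65 p [ 605.3 -196.8  278.8] F [-0.8 -0.5  0.7] gap 0.7 d_cm [ 0.23 -0.1   8.38] a_deg [-0.2  0.4 -0.3]
```

View pics/scene8.png

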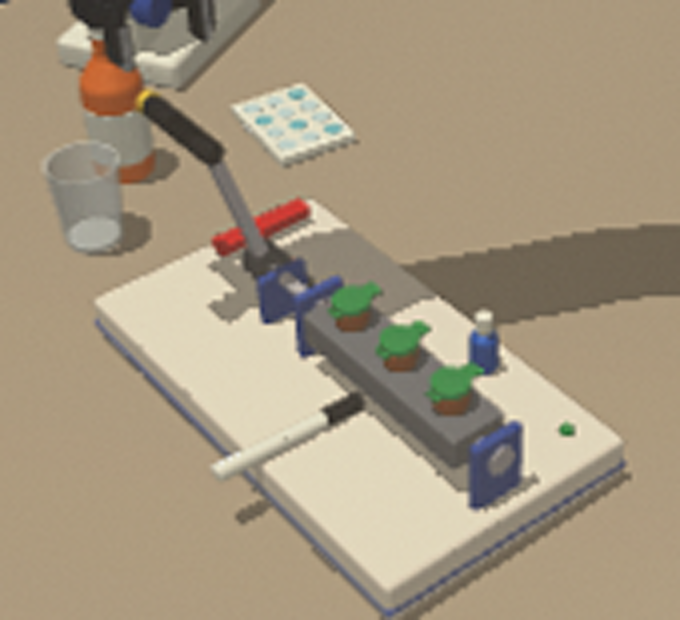

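View pics/top8.png

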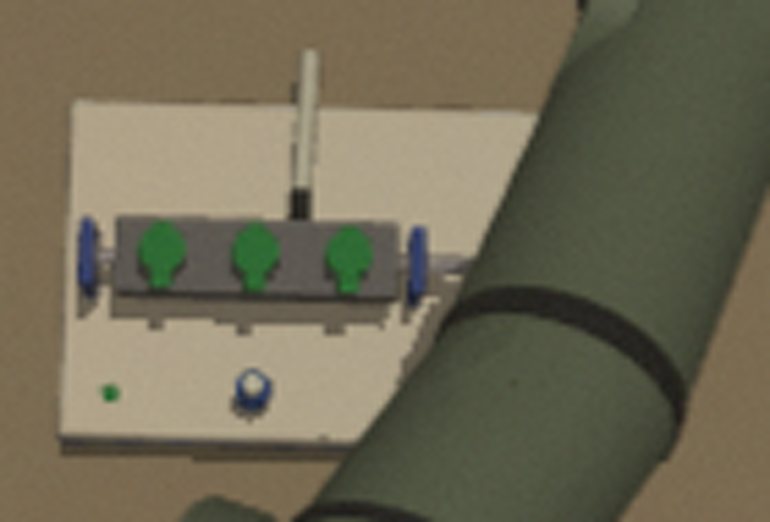

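```bash
python3 -m creep '[{"dx":0.1,"dy":-0.1,"dz":3,"ax":0,"ay":0.4,"az":0},{"dx":0.1,"dy":-0.1,"dz":6,"ax":0,"ay":0.4,"az":0},{"dx":0.1,"dy":-0.1,"dz":8.3,"ax":0,"ay":0.4,"az":0},{"dx":0.1,"dy":-0.1,"dz":8.3,"ax":0,"ay":0.4,"az":0}]'; python3 look.py 9
```

```text
time_s: 12.15
eef_pos: [602.7, -196.2, 194.4]
orientation: [0.709, 0.705, -0.002, -0.003]
force: [0.4, 1.5, -0.4]
finger_gap: 0.699
```

View pics/scene9.png

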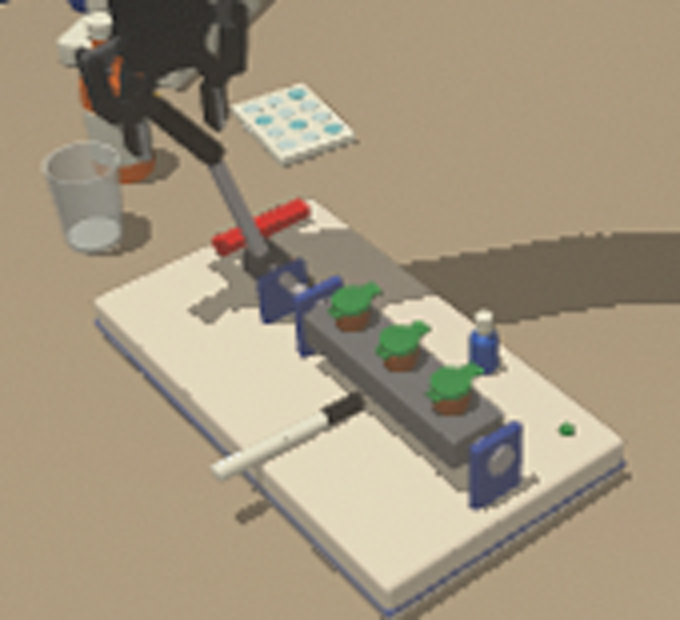

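```bash
python3 -m creep '[{"dx":0,"dy":0,"dz":0,"ax":0,"ay":0,"az":0},{"dx":0,"dy":0,"dz":0,"ax":0,"ay":0,"az":0},{"dx":0,"dy":0,"dz":0,"ax":0,"ay":0,"az":0},{"dx":0,"dy":0,"dz":0,"ax":0,"ay":0,"az":0}]' 1 25; python3 -c "
from h import *
s=r.state();p=s['eef_pos'];print(s['qpos'].round(2))
rows([487,p[1],177],-np.pi/2)
for a in (0,.15,.3,.45,.6,.75,.9,.93):
  t=a-.3; print(a, round(-(135*np.sin(t)+135*np.sin(.3))/10,2), round(-(135*np.cos(t)-135*np.cos(.3))/10,2))"
```

```text
time_s: 12.75
eef_pos: [601.9, -196.8, 197.4]
orientation: [0.709, 0.705, -0.002, -0.003]
force: [-18.6, 3.7, 16.9]
finger_gap: 0.226
[-0.02  0.6   0.38  1.62 -0.25  0.97  0.43]
t 12.75 p [ 601.9 -196.8  197.4] F [-18.6   3.7  16.9] gap 0.23 d_cm [ -0.07 -11.48   2.11] a_deg [-0.4 -0.1 -0.4]
0 -0.0 -0.0
0.15 -1.97 -0.45
0.3 -3.99 -0.6
0.45 -6.01 -0.45
0.6 -7.98 -0.0
0.75 -9.86 0.74
0.9 -11.61 1.76
0.93 -11.94 1.99
```

```bash
python3 -m creep '[{"dx":0,"dy":-1,"dz":-0.25,"ax":0,"ay":0,"az":0},{"dx":0,"dy":-2,"dz":-0.45,"ax":0,"ay":0,"az":0},{"dx":0,"dy":-3,"dz":-0.55,"ax":0,"ay":0,"az":0},{"dx":0,"dy":-4,"dz":-0.6,"ax":0,"ay":0,"az":0}]'; python3 look.py 10
```

```text
time_s: 13.25
eef_pos: [563.5, -196.7, 205.1]
orientation: [0.709, 0.705, -0.001, -0.001]
force: [7.6, -0.5, 5.5]
finger_gap: 0.225
```

View pics/scene10.png

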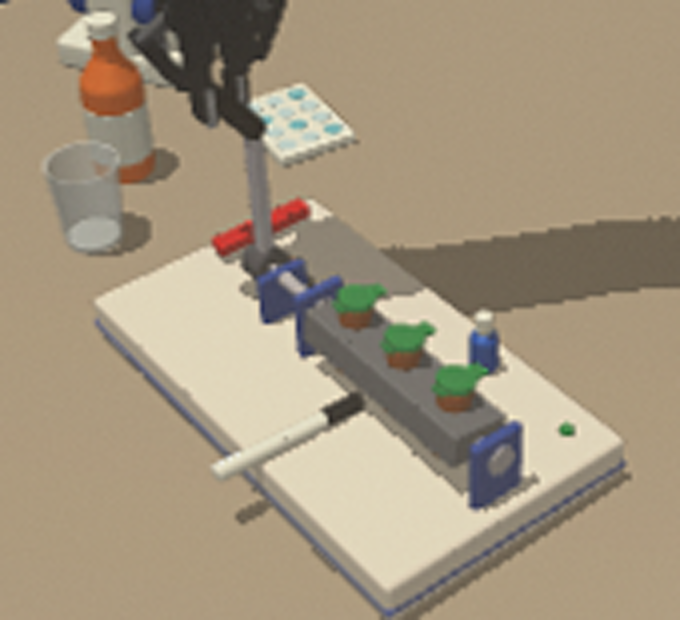

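```bash
python3 -m creep '[{"dx":0,"dy":-1.5,"dz":0.1,"ax":0,"ay":0,"az":0},{"dx":0,"dy":-3,"dz":0.35,"ax":0,"ay":0,"az":0},{"dx":0,"dy":-4.5,"dz":0.8,"ax":0,"ay":0,"az":0},{"dx":0,"dy":-5.9,"dz":1.35,"ax":0,"ay":0,"az":0},{"dx":0,"dy":-7,"dz":2,"ax":0,"ay":0,"az":0}]'; python3 -c "
from h import *
rows([486,-196.7,180],-np.pi/2)"
```

```text
time_s: 13.98
eef_pos: [493.9, -196.4, 186.6]
orientation: [0.709, 0.705, 0.001, 0.001]
force: [6.7, -0.1, 6.9]
finger_gap: 0.228
t 13.97 p [ 493.9 -196.4  186.6] F [ 6.7 -0.1  6.9] gap 0.23 d_cm [-0.03 -0.79  0.65] a_deg [ 0.1  0.  -0.3]
```

```bash
python3 -m creep '[{"dx":0,"dy":-0.4,"dz":0.25,"ax":0,"ay":0,"az":0},{"dx":0,"dy":-0.8,"dz":0.5,"ax":0,"ay":0,"az":0},{"dx":0,"dy":-0.8,"dz":0.5,"ax":0,"ay":0,"az":0}]'; python3 -m creep '[{"dx":0,"dy":-0.2,"dz":0.1,"ax":0,"ay":0,"az":0},{"dx":0,"dy":-0.3,"dz":0.15,"ax":0,"ay":0,"az":0},{"dx":0,"dy":-0.3,"dz":0.15,"ax":0,"ay":0,"az":0}]'; python3 look.py 11
```

```text
time_s: 14.35
eef_pos: [487.1, -196.4, 182.6]
orientation: [0.709, 0.705, 0.002, 0.002]
force: [5.1, 0.1, 7.3]
finger_gap: 0.226
time_s: 14.72
eef_pos: [486.0, -196.4, 182.0]
orientation: [0.709, 0.705, 0.003, 0.004]
force: [8.9, -0.0, -1.0]
finger_gap: 0.223
```

View pics/scene11.png

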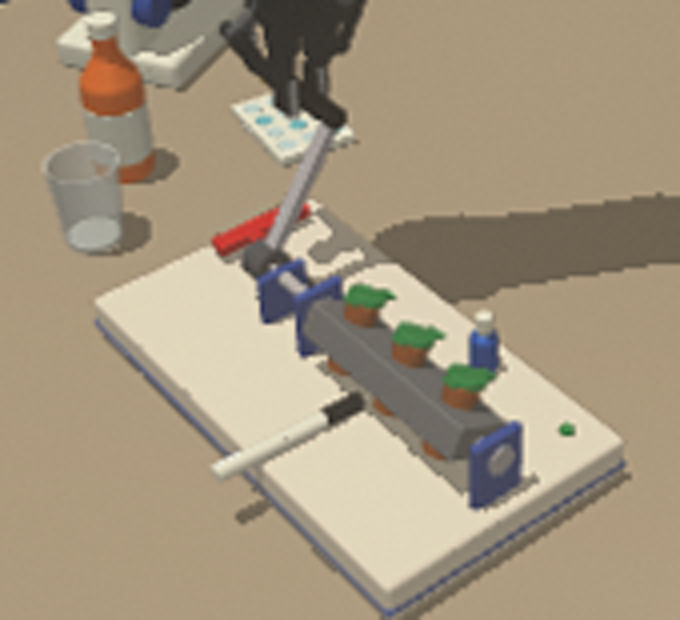

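View pics/top11.png

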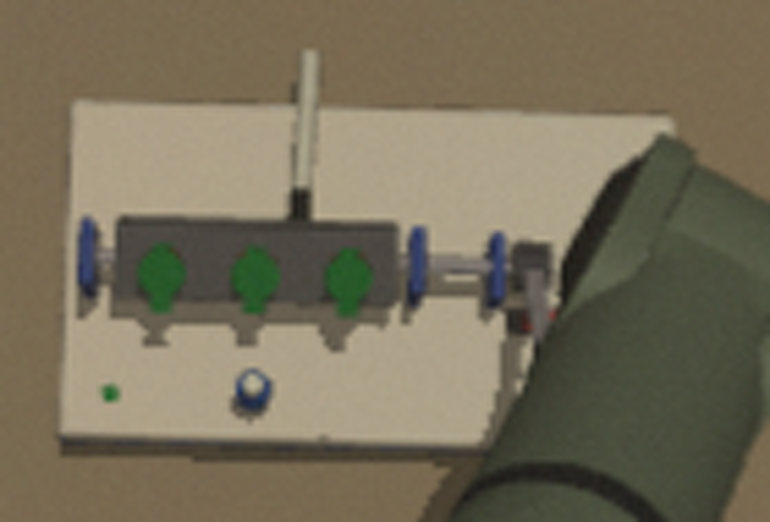

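```bash
python3 -m creep '[{"dx":0,"dy":-0.3,"dz":0.2,"ax":0,"ay":0,"az":0},{"dx":0,"dy":-0.5,"dz":0.35,"ax":0,"ay":0,"az":0},{"dx":0,"dy":-0.5,"dz":0.35,"ax":0,"ay":0,"az":0}]'; python3 -m creep '[{"dx":0,"dy":-0.4,"dz":0.25,"ax":0,"ay":0,"az":0},{"dx":0,"dy":-0.4,"dz":0.25,"ax":0,"ay":0,"az":0}]'
```

```text
time_s: 15.2
eef_pos: [485.7, -196.6, 181.5]
orientation: [0.709, 0.706, 0.006, 0.008]
force: [16.9, 4.6, 24.1]
finger_gap: 0.222
time_s: 15.45
eef_pos: [485.8, -196.6, 181.5]
orientation: [0.708, 0.706, 0.009, 0.012]
force: [14.9, 3.8, 19.9]
finger_gap: 0.222
```

```bash
python3 look.py 12
python3 - <<'E'
from h import *
import cv2
im=r.snapshot("top"); cv2.imwrite("pics/topf.png",im[:,:,::-1])
rows([486,-196,180],-np.pi/2)
s=tz(541,393); print(onz("top",s,136))
E
```

```text
t 15.6 p [ 485.9 -196.6  181.5] F [13.8  4.9 21.3] gap 0.22 d_cm [0.06 0.01 0.15] a_deg [ 1.7  0.2 -0.2]
[ 475.59513977 -154.89888217  136.        ]
```

View pics/scene12.png

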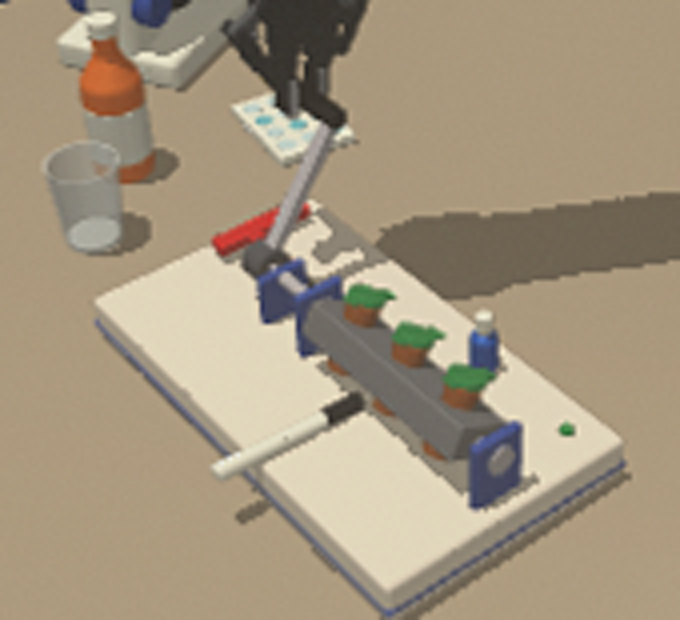

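View pics/topf.png

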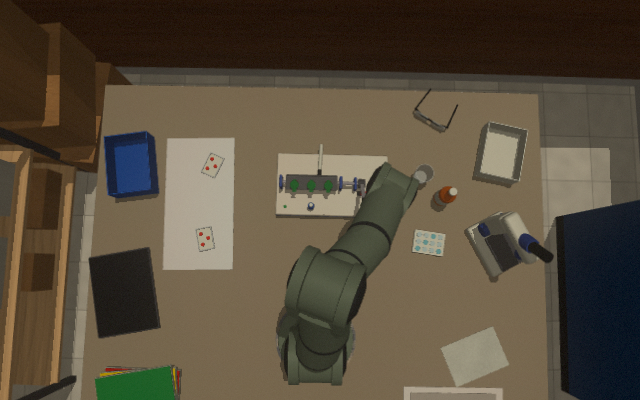

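The lever is at its stop, with a steady push and an unchanged pose. The caps at (367,297), (416,335) and (467,378) lie flat on the tipped vials, the catch is flat at (260,228), and the bystanders are where they started.

```bash
python3 -c "
from workcell import r
print(r.hand_in())"
```

```text
the job is handed in; nothing more can be done
None
```

I pressed the left and right caps shut, with a final fingertip push of about 41–46 N. I then flipped the red catch over sideways onto its stop, gripped the lever handle and pulled it all the way to the robot. I handed in at 15.6 s while still holding the lever.

**Lever:** It is at its stop. A further 5 mm command moved it only about 0.3 mm while the force rose to about 29 N. My last reading was a steady push of about 25 N, with the handle still between the fingers.

**Pictures:** The last views show all three caps flat on the tipped vials and the catch lying flat. The trays, plate, beaker, bottles and marker look unmoved. I judged the caps and bystanders by eye and did not measure them.

**Disagreements:**
- The two cameras differed by about 5 mm in y. The fingertip check agreed with the scene camera, so I aimed between the two, nearer its value.
- The first move command was refused because every row needs all six values. Nothing moved.
- Closing on the handle briefly gave about 25 N and shifted the tool about 3 mm. The force fell once the pull began.

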